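# Kit the parts for one relay board into the nested kitting tray

### The arm

A 7-joint arm with a two-finger parallel gripper is mounted at the origin on a cart in front of the work surface, level with it; the furniture and walls round the work are solid. World frame = base frame: x ahead of the robot, y to its left, z up, the work surface at z = 0. Lengths are in m, angles in rad, forces in N, time in s.
With the tool pointing down it reaches from about 0.4 to 0.85 m from the base axis. Payload 6.9 kg.
Tool frame: the origin (TCP) lies midway between the tips of the shut fingers; the grasp point (between the pads) lies behind it (ctrl.pinch_z is the z of the grasp point in the tool frame, in m); z points along the fingers, y is the line along which they close (so a half turn about z gives the same grasp; the last joint's range is limited). The gripper opens to 85 mm and grips with 20 to 120 N. Pads are 22 mm wide; open, the fingers measure 114 mm over their backs; the gripper's body (76 mm by 85 mm) begins 54 mm behind the grasp point. The pads swing forward as they close: fully open they stand 13 mm farther back than shut.
Start: joints at [-1.038, 0.507, -0.238, 1.5, 0.126, 1.149, -0.155], TCP at [0.259, 0.569, 0.231] pointing down, gripper open.
Joint ranges: [-3.08, 3.08], [-0.24, 2.05], [-1.43, 1.35], [0, 2.5], [-1.52, 4.66], [0.17, 1.96], [-2.89, 2.89]. Speed limits (rad/s): [2.39, 2.39, 3.14, 3.14, 3.14, 3.14, 3.14].

### API

Orientations are given as a unit quaternion [w, x, y, z].
In Python, from station import ctrl, get_state, vision, ticket, models gives the robot as it stands. Calls block until the motion is done:
- ctrl.movep(position, orientation): joint-space move of the TCP to a pose.
- ctrl.movel(position, frame=None, max_speed=0.15): straight line of the TCP; frame=None keeps the orientation; max_speed is the mean speed in m/s.
- ctrl.set_joints(angles): joint-space move.
- ctrl.ungrasp() and ctrl.close_gripper(force=None): open the fingers fully, or close them until they stop; force is the grip in N (None keeps the last).
- ctrl.pause(seconds).
- ctrl.ik(position, orientation): joint angles nearest the present ones, or None.
- get_state(): the state.
- vision.grab_frame(name): name is "scene" or "top"; returns (picture, depth): 420x560x3 uint8, blue, green, red; 420x560 float32, m along the optical axis (not along the pixel's ray), 0 where there is no reading.
- vision.camera_info(name): a dict with "mtx" (3x3 intrinsics, pixels), "R" (3x3) and "t" (3): a world point X has camera coordinates R X + t. Camera axes: x right, y down, z forward; pixel columns grow to the right and rows downward; lengths in m; the calibration is good to about 2 mm. A picture is of the moment at which its call begins. camera_info takes no time and is no camera call.
A pose or a line that the arm cannot do raises ctrl.Unreachable and nothing moves.
- ticket.close_job(): hands the job in; it is judged then, once.
Trained networks look in the newest picture that a camera, given by its name, has taken for a name from the list of things; names that differ only in an ending like _2 or _b are one class to them, and where a whole thing is asked for, a point or a joint stands for the part that bears it (a point fixed in the world has none). Each returns a list of dicts, best first, with "p" (0 to 1); they miss things now and then, are a little off and sometimes report something else, mostly with a low value. They report only what shows in the picture. A call takes as long as a camera call. They do not tell look-alikes from the thing itself.
- models.recognise(camera, target): "point" ([column, row] in pixels, amid what is visible of it).
- models.masks_of(camera, target): "mask" (420x560 bool, what is visible of it) and "point" ([column, row] in pixels, amid what is visible of it).
The state is a dict: "time": time; "qpos": joint angles; "qd": joint speeds; "tau": joint torques, N m; "tcp_pos": TCP position; "eef_rot": TCP orientation; "contact_force": force on the tool from outside, world axes, zero at the start; "wrist_torque": the same for the moment, N m; "width": finger opening in m; "gripper_force": force on a finger pad.
Only numpy, scipy, OpenCV 4.12 (cv2) and the standard library are available. Lean on these libraries where they do the work, as an engineer would, in place of code of your own. Each camera call takes 0.05 s, during which the arm holds its last target. There are 200 camera calls.

### The job

Kit the tray for the next relay board: from the bare bench top, set the finned heat sink, the copper-wound ring choke, the relay and the small coil upright into the tray, each fully home in the nest whose pocket is cut to its shape and size. The solder reel and the sealed metal filter can look similar but are not in this kit: leave them where they stand.

Things in the scene. Friction and masses are not known exactly. Their poses are not given: they have to be found in the camera images.
- heatsink_centre (a point): Kit part: black finned heat sink lying fins up, 60 x 50 mm and 26 mm tall, 90 g. Point: its centre, 13 mm above its underside. Its x axis runs along the 60 mm length, y across the 50 mm width, z up. It may be gripped across the 50 mm width (the outer fins are firm).
- toroid_centre (a point): Kit part: ring choke, a dark ferrite ring wound with copper wire, lying flat on the bare bench (another, far back on the blue mat, is not meant), 45 mm outside diameter, 12 mm thick, 45 g. Point: the middle of the ring, 6 mm above its underside; z up. Grip it across the outside.
- relay_centre (a point): Kit part: relay with a clear rectangular cover on a black base, standing upright, 22 x 28 mm and 36 mm tall, 35 g. Point: its centre, 18 mm above its underside. Its x axis runs across the 22 mm width, y along the 28 mm width, z up. Neighbours may stand 15 mm off: open the fingers only as far as needed.
- coil_centre (a point): Kit part: small copper coil on a pale former with a flange at each end, standing upright like a cotton reel, 25 mm diameter, 30 mm tall, 20 g. Point: its centre, 15 mm above its underside; z up. (Fixed furniture between the parts and the tray: a soldering iron in its stand, 0.2 m high, so carry things above that or round it; a vice, 85 mm high.)
- heatsink_pocket (a point): Nest for the heat sink: one of four grey 85 mm square plates, two by two in a black tray (places vary); dark pocket floors. Rectangular pocket, 73 mm along x, 63 mm along y, 6 mm deep, mouth chamfered 2 mm. Point: pocket centre, level with the plate's top face, 14 mm above the bench (tray rim 11 mm); z up. With the heat sink home, its centre is 7 mm above this point.
- toroid_pocket (a point): Nest for the ring choke: like the others, the four 88 mm from centre to centre, with the large round pocket, 58 mm diameter, 4 mm deep, chamfered 2 mm. Point: pocket centre, level with the plate's top face, 14 mm above the bench. With the choke home, its centre is 2 mm above this point.
- relay_pocket (a point): Nest for the relay: like the others, with the small rectangular pocket, 35 mm along its x axis, 41 mm along its y axis, 6 mm deep, chamfered 2 mm. Point: pocket centre, level with the plate's top face, 14 mm above the bench. With the relay home, its centre is 12 mm above this point.
- coil_pocket (a point): Nest for the coil: like the others, with the small round pocket, 38 mm diameter, 6 mm deep, chamfered 2 mm. Point: pocket centre, level with the plate's top face, 14 mm above the bench. With the coil home, its centre is 9 mm above this point.
- reel_centre (a point): Look-alike of the coil that does not belong to the kit: reel of solder wire with two black flanges, standing on one of them, 62 mm diameter, 32 mm tall. Point: its centre, 16 mm above its underside.
- can_centre (a point): Look-alike of the relay that does not belong to the kit: sealed plain metal filter can, lower and longer than the relay, 22 x 38 mm and 20 mm tall. Point: its centre, 10 mm above its underside; x axis across the 22 mm.
Mind the look-alikes: they are no part of the job. Leave any brown or pink look-alike of the part that bears coil_centre alone.

How it is judged:
By the outcome, as a careful person would: the job done as asked, in the order asked, and still so for the second after the job is handed in, with the robot touching nothing.
It also fails if it takes over 112 s, if anything falls off the work surface, if the arm or the gripper's body presses on something with over 40 N, if the wrist force passes 120 N, or if a joint passes its speed limit or range.

## Working session

There is one attempt and no reset: what is moved stays moved. The work goes in short steps, each a Python script; the robot and the scene stay as the last script left them, time stands still between calls to the robot, and variables do not carry over. Pictures are saved under pics/ and viewed, at most 14 in all, crops included, and the job is handed in when it is done.

```bash
ls; mkdir -p pics
python3 - <<'E'
from station import ctrl,get_state,vision,models
import cv2,numpy as np
for n in("scene","top"):
    p,d=vision.grab_frame(n); cv2.imwrite(f"pics/{n}0.png",p); np.save(f"{n}0.npy",d)
    i=vision.camera_info(n); print(n,i["mtx"].tolist(),(-i["R"].T@i["t"]).round(3),i["R"].round(2).tolist())
    for t in "heatsink_centre toroid_centre relay_centre coil_centre heatsink_pocket toroid_pocket relay_pocket coil_pocket reel_centre can_centre".split():
        print(t,[(np.round(r["point"]).tolist(),round(r["p"],2)) for r in models.recognise(n,t)][:4])
s=get_state();print(s["time"],s["width"],ctrl.pinch_z,s["eef_rot"])
E
```

```text
pics
scene [[424.50166501878397, 0.0, 283.7925490516471], [0.0, 424.50166501878397, 207.66584448893883], [0.0, 0.0, 1.0]] [ 0.246 -0.55   0.586] [[0.79, -0.61, 0.01], [-0.36, -0.47, -0.81], [0.5, 0.63, -0.59]]
heatsink_centre [([262.0, 226.0], 0.94)]
toroid_centre [([330.0, 334.0], 0.97)]
relay_centre [([244.0, 256.0], 0.79), ([173.0, 223.0], 0.69)]
coil_centre [([225.0, 240.0], 0.6), ([297.0, 250.0], 0.5), ([368.0, 219.0], 0.44)]
heatsink_pocket [([243.0, 255.0], 0.75), ([172.0, 220.0], 0.67)]
toroid_pocket [([184.0, 190.0], 0.87)]
relay_pocket [([156.0, 199.0], 0.84)]
coil_pocket [([207.0, 203.0], 0.86)]
reel_centre [([341.0, 280.0], 0.72)]
can_centre [([284.0, 294.0], 0.58)]
top [[492.296153351695, 0.0, 276.6243202946068], [0.0, 492.296153351695, 213.09233115622513], [0.0, 0.0, 1.0]] [0.485 0.025 1.359] [[0.02, -1.0, -0.0], [-0.99, -0.02, -0.13], [0.13, 0.0, -0.99]]
heatsink_centre [([273.0, 217.0], 0.87)]
toroid_centre []
relay_centre [([294.0, 248.0], 0.46)]
coil_centre [([271.0, 244.0], 0.55)]
heatsink_pocket [([221.0, 268.0], 0.92)]
toroid_pocket [([192.0, 238.0], 0.68)]
relay_pocket [([188.0, 272.0], 0.73)]
coil_pocket [([224.0, 236.0], 0.56)]
reel_centre [([192.0, 238.0], 0.72), ([187.0, 272.0], 0.67), ([356.0, 212.0], 0.61)]
can_centre []
1.1 0.08532291115127541 -0.0187 [-4.00998928e-06  2.12278449e-01  9.77209220e-01 -1.12508047e-05]
```

View pics/scene0.png

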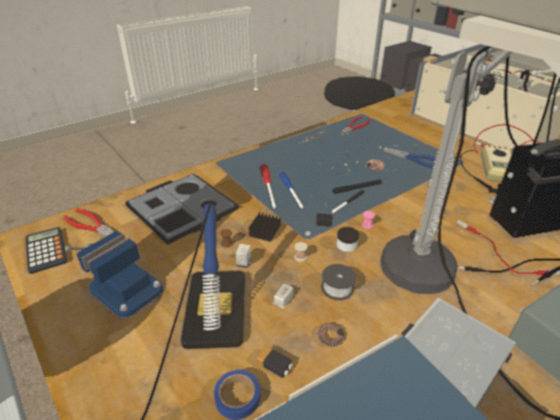

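View pics/top0.png

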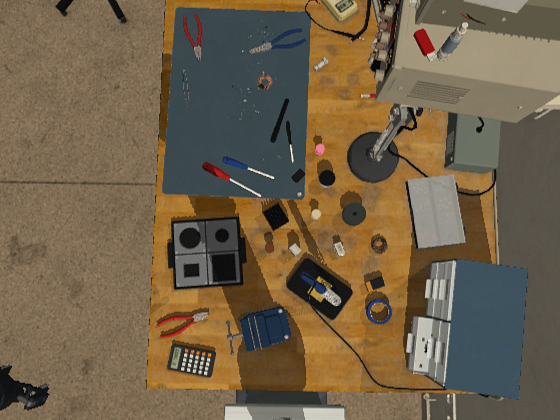

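The scene view shows the tray at (182,205) and the heat sink at (263,226). The pale coil is at (300,251), the brown one at (226,238) and the pink one at (368,219). The ring choke is at (331,333) and the reel at (338,281). The relay and can are the two pale blocks at (244,256) and (284,294), so I'll zoom in to tell them apart.

Run:
```python
import cv2,numpy as np
a=cv2.imread("pics/scene0.png")[170:360,115:385]; b=cv2.imread("pics/top0.png")[165:300,160:400]
a=cv2.resize(a,(800,563),interpolation=cv2.INTER_CUBIC); b=cv2.resize(b,(800,450),interpolation=cv2.INTER_CUBIC)
cv2.imwrite("pics/ca.png",a);cv2.imwrite("pics/cb.png",b)
```

```text
(no output)
```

View pics/ca.png

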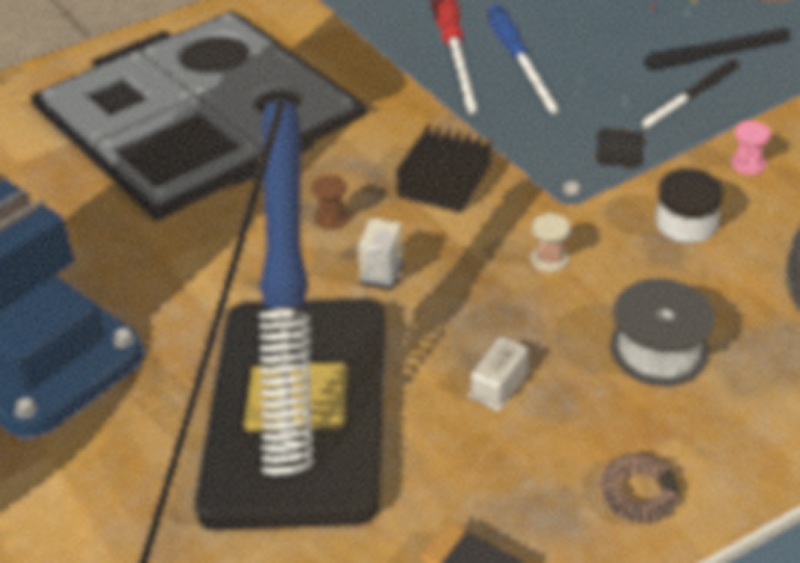

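View pics/cb.png

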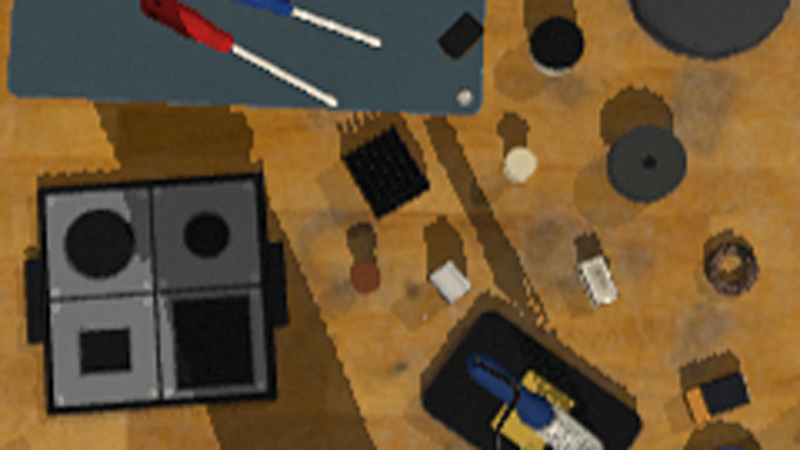

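The relay is the tall block at top-image pixel (295,249) and the can is the low block at (339,249). Nests, as seen from the top: ring upper left, coil upper right, relay lower left, heat sink lower right. Next I'll measure from depth.

```bash
cat > meas.py <<'E'
import cv2,numpy as np
from station import vision
def cloud(n,d):
    i=vision.camera_info(n);K=i["mtx"];v,u=np.mgrid[:420,:560]
    P=np.stack([(u-K[0,2])/K[0,0]*d,(v-K[1,2])/K[1,1]*d,d],-1)
    W=(P-np.array(i["t"]))@np.array(i["R"]); W[d==0]=np.nan; return W
def blob(W,seed,zlo,zhi,r=0.045):
    c=W[seed[1],seed[0]]
    m=(np.hypot(W[...,0]-c[0],W[...,1]-c[1])<r)&(W[...,2]>zlo)&(W[...,2]<zhi)
    n,l=cv2.connectedComponents(m.astype(np.uint8))
    ids=l[seed[1]-3:seed[1]+4,seed[0]-3:seed[0]+4];ids=ids[ids>0]
    p=W[l==np.bincount(ids).argmax()] if len(ids) else W[m]
    (cx,cy),(w,h),a=cv2.minAreaRect((p[:,:2]*1000).astype(np.float32))
    if w<h: w,h,a=h,w,a+90   # a = direction of long side
    return dict(c=(round(cx,1),round(cy,1)),L=round(w,1),S=round(h,1),ang=round((a+90)%180-90,1),n=len(p),z=round(float(np.median(p[:,2]))*1000,1),mean=p[:,:2].mean(0).round(4)*1000)
E
python3 - <<'E'
from meas import *
W=cloud("top",np.load("top0.npy")); img=cv2.imread("pics/top0.png").max(2)
print("bench z",np.nanmedian(W[225:260,310:325,2]))
for n,s,lo,hi,r in [("heatsink",(275,216),.012,.035,.05),("toroid",(374,243),.005,.02,.04),("relay",(295,249),.025,.045,.03),("coil",(316,214),.02,.04,.03),("can",(339,249),.01,.03,.04),("reel",(354,214),.02,.04,.05),("brown",(269,247),.02,.04,.03),("black",(377,283),.01,.08,.04),("tray",(207,252),.009,.02,.2)]:
    print(n,blob(W,s,lo,hi,r))
for n,s in [("tor_p",(190,238)),("coil_p",(222,235)),("rel_p",(191,270)),("hs_p",(224,267))]:
    x0,x1,y0,y1=s[0]-14,s[0]+15,s[1]-14,s[1]+15
    sub=np.zeros_like(img);sub[y0:y1,x0:x1]=(img[y0:y1,x0:x1]<45)
    k,l,st,ce=cv2.connectedComponentsWithStats(sub)
    j=l[s[1],s[0]];p=W[l==j];(cx,cy),wh,a=cv2.minAreaRect((p[:,:2]*1000).astype(np.float32))
    print(n,j,(round(cx,1),round(cy,1)),np.round(wh,1),round(a,1),"z",np.median(p[:,2]).round(4),p[:,:2].mean(0).round(4),img[s[1],s[0]])
E
```

```text
bench z -0.000764034307897829
heatsink {'c': (652.7, 33.1), 'L': 56.2, 'S': 1.8, 'ang': 31.6, 'n': 19, 'z': 25.1, 'mean': array([653.1,  33.4])}
toroid {'c': (578.1, -255.3), 'L': 42.9, 'S': 42.2, 'ang': 22.5, 'n': 142, 'z': 9.7, 'mean': array([ 578. , -253.8])}
relay {'c': (562.4, -21.2), 'L': 27.5, 'S': 21.6, 'ang': 40.0, 'n': 85, 'z': 34.4, 'mean': array([562.2, -21. ])}
coil {'c': (659.5, -78.5), 'L': 22.4, 'S': 21.8, 'ang': -2.4, 'n': 64, 'z': 29.6, 'mean': array([659.7, -78. ])}
can {'c': (566.2, -143.1), 'L': 35.5, 'S': 20.3, 'ang': 23.7, 'n': 102, 'z': 19.2, 'mean': array([ 566.1, -142.5])}
reel {'c': (662.5, -182.0), 'L': 60.5, 'S': 58.4, 'ang': -88.5, 'n': 386, 'z': 31.0, 'mean': array([ 662.3, -182.3])}
brown {'c': (565.3, 47.8), 'L': 22.4, 'S': 21.7, 'ang': 0.8, 'n': 67, 'z': 28.5, 'mean': array([565.4,  47.5])}
black {'c': (473.6, -240.0), 'L': 51.0, 'S': 26.5, 'ang': -70.0, 'n': 185, 'z': 16.5, 'mean': array([ 473.4, -238.8])}
tray {'c': (550.7, 219.5), 'L': 213.7, 'S': 187.2, 'ang': -84.7, 'n': 3226, 'z': 12.9, 'mean': array([554.7, 225.9])}
tor_p 1 (588.8, 266.5) [50.  49.9] 47.4 z nan [nan nan] 23
coil_p 1 (600.2, 180.8) [34.4 25.1] 42.2 z nan [nan nan] 14
rel_p 1 (503.4, 260.1) [32.8 38.9] 3.2 z nan [nan nan] 22
hs_p 1 (512.2, 171.0) [73.6 62.8] 4.8 z nan [nan nan] 14
```

```bash
cat > arm.py <<'E'
import numpy as np
from station import ctrl,get_state
def q(deg):
    a=np.radians((deg+90)/2); return [0,np.cos(a),np.sin(a),0]
def say(m):
    s=get_state(); print(m,"t %.1f w %.4f F %.1f j7 %.2f"%(s["time"],s["width"],s["gripper_force"],s["qpos"][6]),np.round(s["tcp_pos"],4),np.round(s["contact_force"],1))
def pick(x,y,phi,z,zt,force=30):
    ctrl.movep([x,y,zt],q(phi)); say("above")
    ctrl.movel([x,y,z],max_speed=.2); say("down")
    ctrl.close_gripper(force); say("closed")
    ctrl.movel([x,y,zt],max_speed=.25); say("lifted")
def place(x,y,phi,z,zt):
    ctrl.movep([x,y,zt],q(phi)); say("over")
    ctrl.movel([x,y,z+.02],max_speed=.25); ctrl.movel([x,y,z],max_speed=.06); say("set")
    ctrl.ungrasp(); ctrl.movel([x,y,zt],max_speed=.3); say("left")
E
python3 - <<'E'
from arm import *
pick(.6525,.033,122,.007,.15,40)
E
```

```text
above t 3.5 w 0.0854 F 0.0 j7 1.83 [0.6525 0.0344 0.1502] [ 0.3  0.7 -0.4]
down t 4.3 w 0.0854 F 0.0 j7 1.77 [0.6533 0.0335 0.008 ] [0.4 0.2 0.1]
closed t 4.8 w 0.0489 F 42.4 j7 1.77 [0.6532 0.033  0.0084] [-1.3 -0.1  6. ]
lifted t 5.5 w 0.0492 F 41.6 j7 1.83 [0.6516 0.0327 0.1487] [ 0.3 -0.6 -1.2]
```

Run:
```python
from arm import *
place(.5115,.1715,95,.0165,.15)
ctrl.movep([.578,-.2545,.22],q(85)); say("above tor")
from station import vision
import cv2
p,d=vision.grab_frame("top"); s,_=vision.grab_frame("scene")
a=cv2.resize(p[205:300,150:270],(475*120//120,376)); b=cv2.resize(s[150:345,100:380],(540,376))[:, :320]
cv2.imwrite("pics/h1.png",cv2.hconcat([a,b]))
```

```text
over t 6.3 w 0.0488 F 41.6 j7 1.14 [0.5121 0.1705 0.1491] [-0.1 -0.7 -0.5]
set t 7.4 w 0.0492 F 41.6 j7 1.08 [0.5115 0.1715 0.0164] [-1.3  0.4 -0.8]
left t 8.4 w 0.0851 F 0.0 j7 1.14 [0.5116 0.1714 0.1506] [-0.2  1.1 -0.3]
above tor t 10.1 w 0.0855 F 0.0 j7 1.76 [ 0.5786 -0.2523  0.2197] [ 0.2  1.5 -0.5]
```

View pics/h1.png

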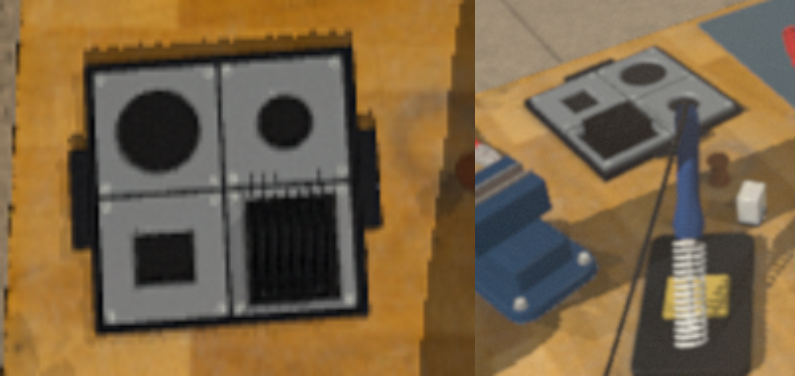

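The heat sink sits square in its pocket, at (290,245) in the composite, and the other three nests are now well lit. Next is the choke.

Run:
```python
from arm import *
from meas import *
p,d=vision.grab_frame("top"); W=cloud("top",d); g=p.max(2)
for n,s in [("tor_p",(190,238)),("coil_p",(222,235)),("rel_p",(191,270))]:
    sub=np.zeros_like(g);sub[s[1]-14:s[1]+15,s[0]-14:s[0]+15]=g[s[1]-14:s[1]+15,s[0]-14:s[0]+15]<70
    k,l=cv2.connectedComponents(sub);Q=W[l==l[s[1],s[0]]];Q=Q[~np.isnan(Q[:,0])]
    print(n,cv2.minAreaRect((Q[:,:2]*1000).astype(np.float32)),np.median(Q[:,2]).round(4))
print("hs top",np.nanpercentile(W[262:276,217:230,2],[50,90,97]).round(4))
pick(.578,-.2545,85,.003,.22,40)
```

```text
tor_p ((591.1284790039062, 266.9683532714844), (56.22229766845703, 56.001060485839844), 64.90272521972656) 0.0097
coil_p ((598.7822265625, 179.52001953125), (35.999141693115234, 34.93914794921875), 46.52772521972656) 0.0076
rel_p ((503.7549133300781, 259.7159423828125), (34.798091888427734, 39.556758880615234), 3.6681065559387207) 0.0084
hs top [0.0173 0.0337 0.0358]
above t 10.4 w 0.0852 F 0.0 j7 1.76 [ 0.5781 -0.2541  0.22  ] [-0.1  0.6  0. ]
down t 11.7 w 0.0856 F 0.0 j7 1.70 [ 0.5787 -0.2548  0.0041] [-0.2  1.4 -0.9]
closed t 12.2 w 0.0425 F 39.6 j7 1.70 [ 0.5783 -0.2547  0.004 ] [-1.2  0.6  5.5]
lifted t 13.2 w 0.0421 F 40.6 j7 1.76 [ 0.5772 -0.2542  0.2186] [-1.1  0.3 -1. ]
```

Run:
```python
from arm import *
ctrl.movep([.63,0,.25],q(85))
place(.5905,.267,85,.0145,.16)
# relay: shift 3 mm along its long side, away from the iron
ctrl.movep([.5645,-.0195,.25],q(-50)); say("above relay")
from station import vision
import cv2
p,d=vision.grab_frame("top"); s,_=vision.grab_frame("scene")
a=cv2.resize(p[205:300,150:270],(475,376)); b=cv2.resize(s[150:345,100:380],(540,376))[:, :320]
cv2.imwrite("pics/t1.png",cv2.hconcat([a,b]))
```

```text
over t 15.3 w 0.0424 F 40.6 j7 0.88 [0.592  0.2644 0.1604] [ 0.2 -1.3 -1.1]
set t 16.4 w 0.0422 F 40.6 j7 0.84 [0.5903 0.267  0.0143] [-0.3  0.5 -0.5]
left t 17.6 w 0.0857 F 0.0 j7 0.88 [0.5905 0.2669 0.1607] [-0.6  0.1 -0.3]
above relay t 19.0 w 0.0852 F 0.0 j7 -0.69 [ 0.5644 -0.0185  0.249 ] [-0.6  0.8 -0.3]
```

View pics/t1.png

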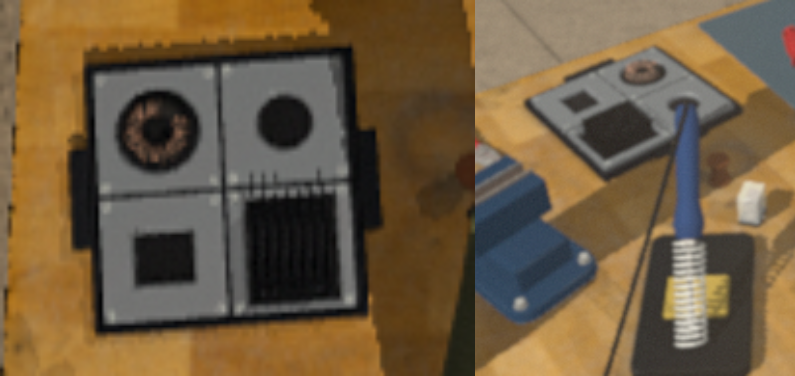

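The choke lies inside the round pocket at (160,130). Now the relay.

Run:
```python
from arm import *
pick(.5645,-.0195,-50,.010,.25,30)
place(.5033,.2622,5,.0185,.16)
ctrl.movep([.6595,-.0782,.15],q(-40)); say("above coil")
from station import vision
import cv2
p,d=vision.grab_frame("top"); s,_=vision.grab_frame("scene")
a=cv2.resize(p[205:300,150:270],(475,376)); b=cv2.resize(s[150:345,100:380],(540,376))[:, :320]
cv2.imwrite("pics/r1.png",cv2.hconcat([a,b]))
```

```text
above t 19.3 w 0.0851 F 0.0 j7 -0.69 [ 0.5645 -0.0192  0.2498] [-0.1 -0.2  0.3]
down t 20.7 w 0.0854 F 0.0 j7 -0.56 [ 0.5652 -0.0196  0.0109] [ 0.2 -0.3  0.1]
closed t 21.3 w 0.0216 F 29.8 j7 -0.56 [ 0.5647 -0.0195  0.0103] [-1.2 -0.5  3.7]
lifted t 22.4 w 0.0218 F 29.4 j7 -0.69 [ 0.5637 -0.0193  0.2486] [-0.6  0.2  0.3]
over t 23.5 w 0.0215 F 29.3 j7 -0.36 [0.5046 0.2601 0.1604] [ 0.4 -0.2 -0.6]
set t 24.6 w 0.0216 F 29.5 j7 -0.33 [0.5032 0.2622 0.0183] [ 0.5 -1.4 -1. ]
left t 25.9 w 0.0849 F 0.0 j7 -0.36 [0.5033 0.2622 0.1606] [-0.6  0.1  0.1]
above coil t 27.3 w 0.0856 F 0.0 j7 -0.40 [ 0.6595 -0.0756  0.1497] [-0.2 -0.3  0.5]
```

View pics/r1.png

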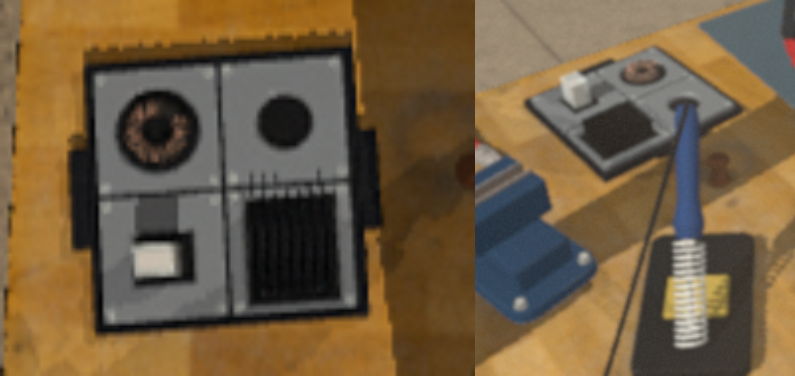

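The relay stands in its pocket at (157,260), its top leaning outward only by parallax. I'll check that by depth along with the coil.

Run:
```python
from arm import *
from meas import *
pick(.6595,-.0782,-40,.009,.15,25)
place(.5988,.1797,-40,.0175,.16)
ctrl.movep([.5,-.1,.35],q(-40)); say("away"); ctrl.pause(.5)
p,d=vision.grab_frame("top"); W=cloud("top",d); s,ds=vision.grab_frame("scene")
for n,sd,lo,hi,r in [("hs",(224,267),.025,.045,.05),("tor",(184,238),.016,.035,.035),("relay",(189,271),.035,.06,.03),("coil",(221,235),.03,.05,.03),("can",(339,249),.01,.03,.04),("reel",(354,214),.02,.04,.05),("brown",(269,247),.02,.04,.03)]:
    try: print(n,blob(W,sd,lo,hi,r))
    except Exception as e: print(n,e)
a=cv2.resize(p[205:300,150:270],(475,376)); b=cv2.resize(s[150:345,100:380],(540,376))[:, :320]
cv2.imwrite("pics/c1.png",cv2.hconcat([a,b]))
```

```text
above t 27.7 w 0.0856 F 0.0 j7 -0.40 [ 0.6596 -0.0774  0.1502] [ 0.6 -0.2  0.3]
down t 28.5 w 0.0854 F 0.0 j7 -0.35 [ 0.6603 -0.0786  0.0101] [ 0.3 -0.8  0.4]
closed t 29.1 w 0.0240 F 24.5 j7 -0.35 [ 0.6598 -0.0782  0.0096] [-1.  -0.4  5.1]
lifted t 29.8 w 0.0239 F 24.6 j7 -0.40 [ 0.6587 -0.0778  0.1486] [-0.3  0.6 -0.5]
over t 30.9 w 0.0241 F 24.6 j7 -0.80 [0.5993 0.1774 0.1596] [ 1.4 -1.3 -0. ]
set t 32.0 w 0.0239 F 24.9 j7 -0.74 [0.5986 0.1797 0.0173] [ 0.1 -0.5  0.1]
left t 33.2 w 0.0851 F 0.0 j7 -0.80 [0.5988 0.1798 0.1607] [-0.4  0.  -0.2]
away t 34.6 w 0.0855 F 0.0 j7 -0.40 [ 0.5005 -0.0983  0.3489] [ 1.2 -0.4 -0.6]
hs {'c': (511.0, 163.8), 'L': 56.1, 'S': 2.8, 'ang': 3.2, 'n': 23, 'z': 30.9, 'mean': array([510.9, 163.7])}
tor {'c': (588.5, 266.7), 'L': 41.3, 'S': 38.7, 'ang': 2.3, 'n': 132, 'z': 20.5, 'mean': array([589.9, 266.6])}
relay {'c': (501.3, 261.4), 'L': 28.9, 'S': 18.6, 'ang': -89.3, 'n': 86, 'z': 43.9, 'mean': array([501.5, 260.9])}
coil {'c': (597.5, 181.4), 'L': 23.7, 'S': 22.9, 'ang': 67.8, 'n': 67, 'z': 37.5, 'mean': array([597.2, 181.4])}
can {'c': (506.4, -58.0), 'L': 55.8, 'S': 53.0, 'ang': -35.1, 'n': 267, 'z': 14.8, 'mean': array([513.2, -59.7])}
reel {'c': (662.6, -181.9), 'L': 60.8, 'S': 58.3, 'ang': 89.3, 'n': 385, 'z': 30.8, 'mean': array([ 662.3, -182.2])}
brown {'c': (565.3, 47.8), 'L': 22.0, 'S': 21.6, 'ang': 0.6, 'n': 67, 'z': 28.9, 'mean': array([565.4,  47.5])}
```

View pics/c1.png

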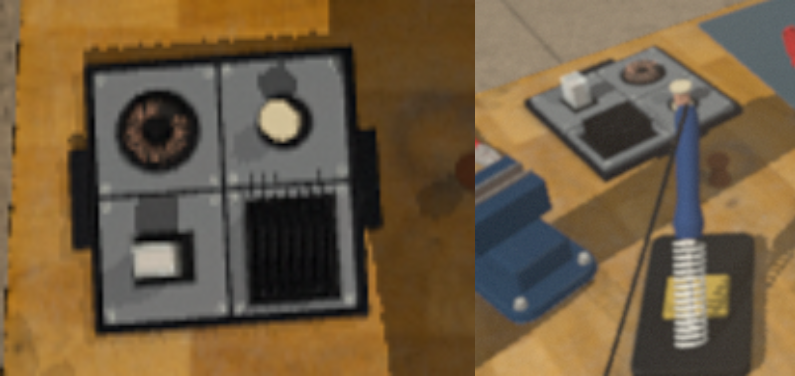

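All four parts are in their nests: the coil's top is at (282,120), and the depth readings match the heights of parts fully home. Handing in.

```bash
python3 -c "
from station import ticket
print(ticket.close_job())"
```

```text
the job is handed in; nothing more can be done
None
```

I set the heat sink, choke, relay and coil into their nests in the order asked and handed the job in at about 35 s; pictures and depth readings show all four home. The reel and brown look-alike measured unmoved; the can (hidden by the gripper in the last check) and the pink look-alike were never approached.

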